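Push the candle jar aside and square the book into the desk organiser's corner

TASK

The white candle jar stands where the red book belongs. First push the jar along the desk until it stands wholly on the round felt mark; then push the book along the desk into the corner of the oak organiser, flush against both the long back rail and the short side rail. Only push them with the fingers: do not lift, carry or tip the jar or the book, and leave everything else on the desk where it is.

Things in the scene. Friction and masses are not known exactly. Their poses are not given: they have to be found in the camera images.
- organiser: Light oak desk organiser, fixed. Origin: INSIDE corner of its two rails, at desk height. Rails 30 mm high, 20 thick. Back rail: inner face at x = 0, from y = -380 to +20 mm, two pencils in its top groove. Short side rail: inner face at y = 0, from x = -70 mm to 0. Own +x points away from the robot into the back rail, +y into the side rail; the book belongs at negative x and y
- mark: round grey felt mark with a blue border on the desk, 124 mm across, paper thin (things slide over it freely), beyond the side rail (towards +y). Origin at its centre
- jar: squat round white stoneware candle jar with a dark grey lid (all one piece), 92 mm in diameter, 52 mm high, about 0.4 kg; too wide for the fingers to span. Origin at the centre of its underside
- book: red hardback book lying flat, 130 mm along its own x, 190 mm along its own y, 28 mm thick, about 0.4 kg, a rigid block. Origin at the centre of its underside. At home its own axes are parallel to the organiser's and its centre lies at x = -65, y = -95 mm in the organiser's frame
- mug: blue mug, 80 mm across, 90 mm high, beyond the side rail; origin at the centre of its underside; leave it alone
- glue: orange glue stick standing upright, 30 mm across, 86 mm high, on the robot's side of the work; origin at the centre of its underside; leave it alone
- tape: roll of clear tape lying flat, 70 mm across, 20 mm high, left of the mark; origin at the centre of its underside; leave it alone
- case: grey spectacle case, 60 x 160 x 40 mm, behind the organiser; origin at the centre of its underside; leave it alone
- phone: black phone lying flat, 150 mm along its x, 72 mm along its y, 9 mm thick, to the right of the book; origin at the centre of its underside; leave it alone
- clips: small glass jar with brass cap, 60 mm across, 60 mm high, behind the organiser; origin at the centre of its underside; leave it alone
- stapler: black stapler, 36 mm along its x, 130 mm along its y, 39 mm high, on the robot's side of the work; origin at the centre of its underside; leave it alone
Things that resemble listed ones, but are neither listed nor needed, are in the scene too. Several things look just like the jar: the one meant starts nearest to the robot's base. Of the things shaped like the book, the red one is meant.

How it is judged:
By the outcome, as a careful person would: the job done as asked, in the order asked, and still so for the second after the job is handed in, with the robot touching nothing.
It also fails if it takes over 67 s, if anything falls off the work surface, if the arm or the gripper's body presses on something with over 40 N, if the wrist force passes 120 N, or if a joint passes its speed limit or range.

ROBOT

A 7-joint arm with a two-finger parallel gripper is mounted at the origin on the work surface. World frame = base frame: x ahead of the robot, y to its left, z up, the work surface at z = 0. Lengths are in m, angles in degrees, forces in N, time in s.
With the tool pointing down it reaches from about 0.35 to 0.775 m from the base axis. Payload 3.1 kg.
Tool frame: the origin (TCP) lies on the centre line of the jaws, within the pads' length; the fingertips stand 17 mm ahead of it and the grasp point (between the pads) lies 2 mm behind it (robot.tip_reach is the distance from the TCP to the fingertips, in m); z points along the fingers, y is the line along which they close (so a half turn about z gives the same grasp; the last joint's range is limited). The gripper opens to 85 mm and grips with 20 to 120 N. Pads are 22 mm wide; open, the fingers measure 114 mm over their backs; the gripper's body (76 mm by 85 mm) begins 54 mm behind the grasp point. The pads swing forward as they close: fully open they stand 13 mm farther back than shut.
Start: joints at [-67.706, 17.813, 0.802, 86.603, -0.252, 75.585, -1.558], TCP at [0.23, 0.5, 0.21] pointing down, gripper open.
Joint ranges: [-154.91, 154.91], [-16.99, 109.72], [-72.82, 74.43], [7.12, 147.25], [-82.49, 262.49], [11.32, 116.49], [-174.64, 174.64]. Speed limits (degrees/s): [159.86, 159.86, 180, 180, 180, 180, 180].

INTERFACE

Orientations are given as [roll, pitch, yaw] about the fixed x, y, z axes, in that order (R = Rz(yaw) Ry(pitch) Rx(roll)).
In Python, from station import robot, fingers, vision, workorder, recognise gives the robot as it stands. Calls block until the motion is done:
- robot.move_to(position, orientation): joint-space move of the TCP to a pose.
- robot.line_to(position, orientation=None, velocity=0.15, f_stop=None): straight line of the TCP; orientation=None keeps the orientation; velocity is the mean speed in m/s. With f_stop (N) it stops when the force on the tool has changed by that much, and returns True; else False.
- robot.move_j(angles): joint-space move.
- fingers.gripper_to(opening, force=None): opening from 0.0 (shut) to 1.0 (fully open); force is the grip in N (None keeps the last); returns when the fingers have stopped.
- robot.pause(seconds).
- robot.inverse_kinematics(position, orientation): joint angles nearest the present ones, or None.
- vision.grab_frame(name): name is "side" or "top" or "wrist"; returns the picture (480x640x3 uint8, red, green, blue); there is no depth.
- vision.calibration(name): a dict with "mtx" (3x3 intrinsics, pixels), "extrinsics" (4x4, takes a point from world to camera coordinates); the wrist camera has in their place "T_tool_cam" (4x4, takes a point from camera to tool coordinates, whose origin is the TCP and whose axes are the flange's). Camera axes: x right, y up, looking along -z (the intrinsics and any distortion apply to the point x, -y, -z); pixel columns grow to the right and rows downward; lengths in m; the calibration is good to about 2 mm. A picture is of the moment at which its call begins: read the wrist's pose just before it. calibration takes no time and is no camera call.
A pose or a line that the arm cannot do raises robot.PlanningError and nothing moves.
- workorder.close_job(): hands the job in; it is judged then, once.
Trained networks look in the newest picture that a camera, given by its name, has taken for a name from the list of things; names that differ only in an ending like _2 or _b are one class to them, and where a whole thing is asked for, a point or a joint stands for the part that bears it (a point fixed in the world has none). Each returns a list of dicts, best first, with "p" (0 to 1); they miss things now and then, are a little off and sometimes report something else, mostly with a low value. They report only what shows in the picture. A call takes as long as a camera call. They do not tell look-alikes from the thing itself.
- recognise(label, camera): "rect" ([centre column, centre row, width, height] in pixels, round what is visible of it).
Readings, each from a call of its own:
- robot.current_time_s(): time.
- robot.current_joint_positions(): joint angles.
- robot.current_dq(): joint speeds.
- robot.current_joint_torque(): joint torques, N m.
- robot.current_tool_pos(): TCP position.
- robot.current_eef_rot(): TCP orientation.
- robot.current_contact_force(): force on the tool from outside, world axes, zero at the start.
- robot.current_torque(): the same for the moment, N m.
- robot.current_finger_gap(): opening from 0.0 (shut) to 1.0 (fully open).
- robot.current_gripper_force(): force on a finger pad.
Only numpy, scipy, OpenCV 4.12 (cv2) and the standard library are available. Lean on these libraries where they do the work, as an engineer would, in place of code of your own. Each camera call takes 0.05 s, during which the arm holds its last target. There are 200 camera calls.

## Working session

There is one attempt and no reset: what is moved stays moved. The work goes in short steps, each a Python script; the robot and the scene stay as the last script left them, time stands still between calls to the robot, and variables do not carry over. Pictures are saved under pics/ and viewed, at most 10 in all, crops included, and the job is handed in when it is done.

```bash
mkdir -p pics; ls; python3 - <<'E'
from station import robot, fingers, vision, workorder, recognise
import cv2,numpy as np
for n in("top","side"):
    im=vision.grab_frame(n); cv2.imwrite(f"pics/{n}0.png",im[:,:,::-1])
    c=vision.calibration(n); print({k:np.round(v,4).tolist() for k,v in c.items()})
    for l in("jar","book","mark","organiser","mug","glue","tape","phone","stapler"):
        print(n,l,[(np.round(d["rect"]).astype(int).tolist(),round(d["p"],2)) for d in recognise(l,n)])
print(robot.current_time_s())
E
```

```text
pics
{'mtx': [[516.9753, 0.0, 325.365], [0.0, 516.9753, 236.6025], [0.0, 0.0, 1.0]], 'extrinsics': [[0.0126, -0.9999, -0.0002, 0.0134], [0.9898, 0.0125, 0.1419, -0.5302], [-0.1418, -0.002, 0.9899, -1.0908], [0.0, 0.0, 0.0, 1.0]]}
top jar [([216, 126, 42, 48], 0.75), ([306, 230, 39, 47], 0.64)]
top book [([408, 344, 96, 106], 0.87), ([415, 204, 86, 57], 0.55)]
top mark [([223, 244, 55, 58], 0.83), ([414, 204, 90, 59], 0.27)]
top organiser [([360, 174, 175, 61], 0.77)]
top mug [([194, 179, 60, 44], 0.6)]
top glue [([308, 295, 16, 15], 0.56)]
top tape [([160, 230, 30, 33], 0.55), ([304, 232, 36, 45], 0.22)]
top phone [([530, 210, 39, 72], 0.98)]
top stapler [([255, 302, 62, 29], 0.72)]
{'mtx': [[489.1593, 0.0, 323.4443], [0.0, 489.1593, 244.1534], [0.0, 0.0, 1.0]], 'extrinsics': [[0.9621, -0.2726, -0.0034, -0.5219], [0.1874, 0.6521, 0.7346, -0.1559], [-0.1981, -0.7074, 0.6785, -1.0234], [0.0, 0.0, 0.0, 1.0]]}
side jar [([381, 178, 34, 35], 0.96), ([319, 243, 40, 41], 0.65)]
side book [([226, 347, 115, 101], 0.97), ([381, 322, 93, 91], 0.93)]
side mark [([381, 321, 92, 94], 0.7), ([288, 207, 43, 29], 0.61)]
side organiser [([395, 273, 115, 122], 0.93)]
side mug [([332, 174, 34, 43], 0.85)]
side glue [([257, 250, 17, 37], 0.72), ([289, 208, 47, 28], 0.55), ([381, 321, 97, 94], 0.48)]
side tape [([288, 174, 22, 22], 0.89)]
side phone [([426, 441, 97, 52], 0.93)]
side stapler [([239, 230, 28, 44], 0.59)]
1.0
```

View pics/top0.png

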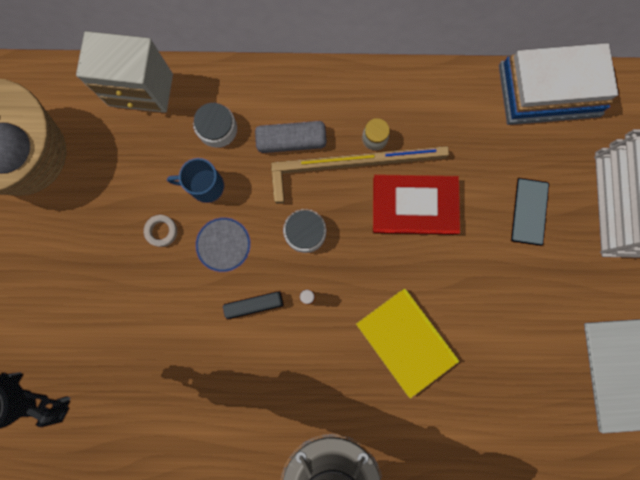

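View pics/side0.png

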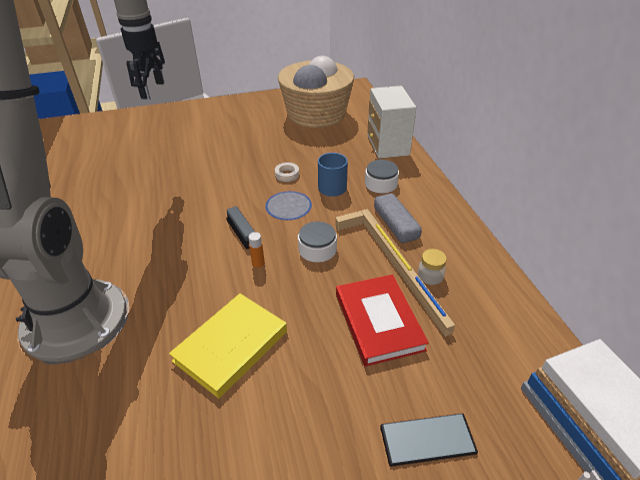

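Candidates for the jar: top image (305,231) and (216,126). The first is nearer the base, so it is the one meant. For the book: red at (416,204) and yellow at (408,344), so red. The next step rectifies the top picture for a close check and measurement.

```bash
cat > h.py <<'E'
from station import robot, fingers, vision, workorder, recognise
import cv2,numpy as np
def P(n="top"):
    c=vision.calibration(n); return c["mtx"]@np.diag([1,-1,-1])@c["extrinsics"][:3]
def rect(im,z,n="top",x0=.35,x1=.8,y0=-.35,y1=.40,s=1000):
    "rectified view: col=(y1-y)*s, row=(x1-x)*s"
    p=P(n); H=np.c_[p[:,0],p[:,1],p[:,2]*z+p[:,3]]
    A=np.array([[0,-1/s,x1],[-1/s,0,y1],[0,0,1]])
    return cv2.warpPerspective(im,H@A,(int((y1-y0)*s),int((x1-x0)*s)),flags=cv2.INTER_LINEAR|cv2.WARP_INVERSE_MAP)
def w(c,r,x1=.8,y1=.4,s=1000): return np.array([x1-r/s,y1-c/s])
def big(m):
    return max(cv2.findContours(m.astype(np.uint8),0,cv2.CHAIN_APPROX_NONE)[0],key=cv2.contourArea)
def book(im,n="top"):
    r=rect(im,.028,n).astype(int); m=(r[...,0]>90)&(r[...,1]<50)&(r[...,2]<50)
    (c,q),(a,b),t=cv2.minAreaRect(big(m)); return w(c,q),a,b,t,[w(*k).round(4).tolist() for k in cv2.boxPoints(((c,q),(a,b),t))]
E
python3 - <<'E'
from h import *
im=cv2.imread("pics/top0.png")[:,:,::-1]
print("book",book(im))
cv2.imwrite("pics/rect0.png",rect(im,.03)[:,:,::-1])
r=rect(im,0).astype(int)
m=(r[...,2]>r[...,0]*1.05+5); m[:,:100]=0; m[:250-80]=0; m[:,300:]=0
c=big(m); print("mark",w(*cv2.fitEllipse(cv2.convexHull(c))[0]),cv2.fitEllipse(cv2.convexHull(c)))
r=rect(im,.052).astype(int)
m=(r.max(2)-r.min(2)<35)&(r.max(2)>40); m[:120]=0;m[330:]=0;m[:,:310]=0;m[:,450:]=0
c=big(m); print("jar",[w(*cv2.minEnclosingCircle(c)[0]),cv2.minEnclosingCircle(c),cv2.boundingRect(c)])
for l,z in (("glue",.08),("stapler",.039),("mug",.09),("tape",.02)):
    for n in ("top",):
        pass
E
```

```text
book (array([ 0.607, -0.181]), 132.0, 194.0, 90.0, [[0.6729999780654907, -0.08399999886751175], [0.6729999780654907, -0.27799999713897705], [0.5410000085830688, -0.27799999713897705], [0.5410000085830688, -0.08399999886751175]])
mark [0.51545572 0.25154823] ((148.45176696777344, 284.5442810058594), (121.46198272705078, 121.83050537109375), 86.0660400390625)
jar [array([0.54090698, 0.06345349]), ((336.5465087890625, 259.093017578125), 48.179569244384766), (310, 213, 73, 94)]
```

View pics/rect0.png

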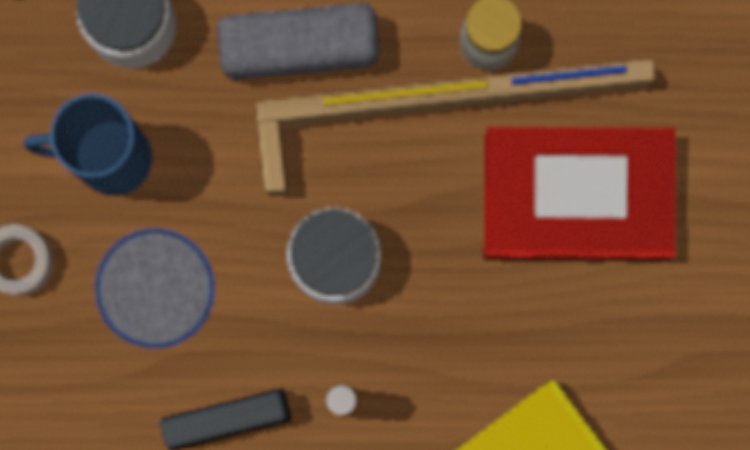

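The rectified view confirms the choice. The near jar is at (334,254), the mark at (155,288), and the red book spans (485–676, 128–258). The organiser's inner corner is at about (280,121), yaw about 6.2°. I'll push the jar first, cradled between two spread fingers.

```bash
cat >> h.py <<'E'
def pose_dir(deg):
    "tool down, closing line perpendicular to heading deg; the half turn with the smaller joint motion"
    return [180,0,min([deg,deg-180],key=lambda y:abs(y-robot.current_eef_rot()[2]))]
E
python3 - <<'E'
from h import *
print(robot.current_eef_rot(),robot.current_tool_pos())
J=np.array([.5435,.0645]); M=np.array([.5155,.2515]); d=(M-J)/np.linalg.norm(M-J)
a=np.degrees(np.arctan2(d[1],d[0])); o=pose_dir(a); print(a,o)
s=J-d*.078; e=M-d*.0496
print(robot.inverse_kinematics([*e,.022],o))
fingers.gripper_to(.6)
robot.move_to([*s,.15],o); robot.line_to([*s,.022],velocity=.12)
print("hit",robot.line_to([*e,.022],velocity=.06),robot.current_tool_pos(),robot.current_contact_force(),robot.current_finger_gap())
b=e-d*.04; robot.line_to([*b,.022]); robot.line_to([*b,.2],velocity=.25)
robot.move_to([.5,-.32,.2],pose_dir(96.2))
im=vision.grab_frame("top"); cv2.imwrite("pics/rect1.png",rect(im,.03)[:,:,::-1]); print(book(im),robot.current_time_s())
E
```

```text
[1.79997486e+02 1.29811826e-03 1.55322975e+02] [0.22965723 0.49978994 0.21010868]
98.51578240435008 [180, 0, np.float64(98.51578240435008)]
[-39.69299926  30.33412281  23.02701473  99.36367605 -14.28350249
  53.19932767  -2.36079231]
hit False [0.52285713 0.20232622 0.02201739] [ 0.20883599 -2.17846431  0.08136387] 0.6025609881800031
(array([ 0.6064935 , -0.18105829]), 193.46875, 132.13861083984375, 0.35150346159935, [[0.5410000085830688, -0.08389999717473984], [0.6732000112533569, -0.08470000326633453], [0.671999990940094, -0.2782000005245209], [0.5397999882698059, -0.2773999869823456]]) 11.6917
```

View pics/rect1.png

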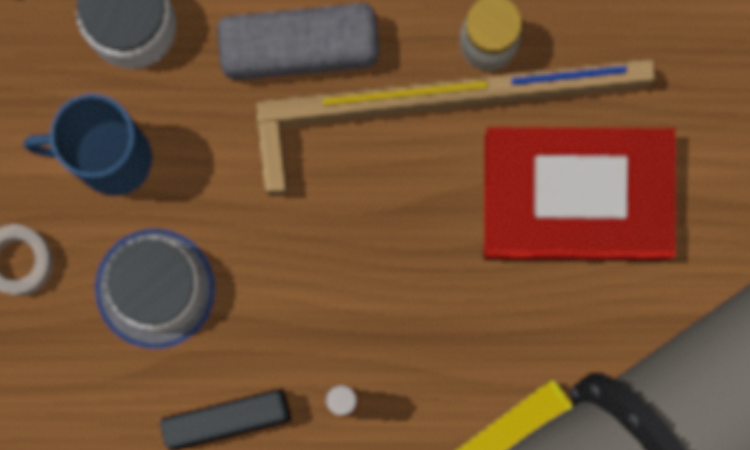

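The jar now stands on the mark: lid at (151,283), blue border visible round it. Next is the book, pushed along y with open fingers aligned to the organiser.

```bash
cat >> h.py <<'E'
C=np.array([.679,.120]); YAW=6.2
def g(x,y,z):
    c,s=np.cos(np.radians(YAW)),np.sin(np.radians(YAW)); return [*(C+np.array([[c,-s],[s,c]])@[x,y]),z]
E
python3 - <<'E'
from h import *
o=pose_dir(90+YAW); fingers.gripper_to(1.)
robot.move_to(g(-.104,-.4275,.12),o); robot.line_to(g(-.104,-.4275,.014),velocity=.1)
print(robot.line_to(g(-.104,-.213,.014),velocity=.06,f_stop=15),robot.current_contact_force())
robot.line_to(g(-.104,-.25,.014)); robot.line_to(g(-.104,-.25,.15),velocity=.25)
# x push of the front face
o=pose_dir(YAW)
robot.move_to(g(-.215,-.107,.15),o)
robot.line_to(g(-.215,-.107,.014),velocity=.15)
print(robot.line_to(g(-.12,-.107,.014),velocity=.05,f_stop=8),robot.current_contact_force(),robot.current_tool_pos(), g(-.141,-.107,0))
robot.line_to(g(-.19,-.107,.014)); robot.line_to(g(-.19,-.107,.2),velocity=.25)
robot.move_to([.45,-.32,.2],pose_dir(90+YAW))
im=vision.grab_frame("top"); cv2.imwrite("pics/rect2.png",rect(im,.03)[:,:,::-1]); print(book(im),robot.current_time_s())
E
```

```text
False [-0.20824066  0.48644452  0.06218152]
False [-0.70894993  0.15436288  0.500296  ] [0.57100146 0.00064724 0.01400143] [np.float64(0.550380645140448), np.float64(-0.0016020622995869677), 0]
(array([ 0.6064917 , -0.18108069]), 193.34811401367188, 132.42684936523438, 0.4407280385494232, [[0.5410000085830688, -0.08389999717473984], [0.6733999848365784, -0.08489999920129776], [0.671999990940094, -0.2782999873161316], [0.5394999980926514, -0.27720001339912415]]) 26.9583
```

View pics/rect2.png

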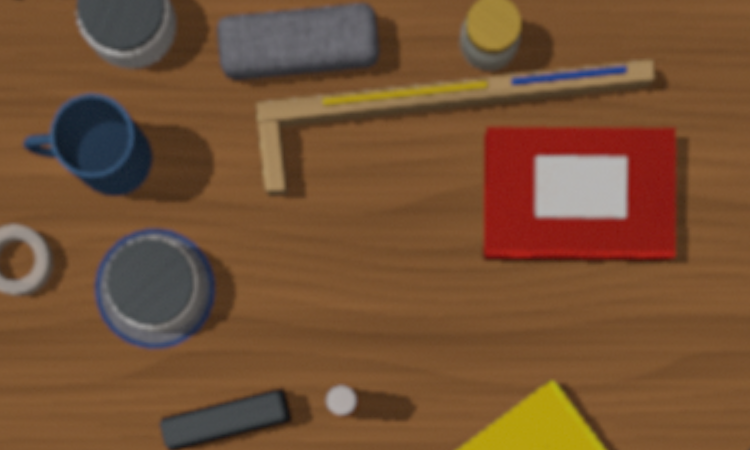

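The book has not moved: it is still at (485–676, 128–258), so the wide-open fingertips must have passed over it. I'll lower beside it and look from the side.

```bash
python3 - <<'E'
from h import *
print(robot.tip_reach,robot.current_finger_gap(),robot.current_eef_rot())
robot.move_to(g(-.104,-.425,.10),pose_dir(90+YAW)); robot.line_to(g(-.104,-.425,.014),velocity=.15)
print(robot.current_tool_pos(),robot.current_contact_force(),robot.current_joint_positions())
a=vision.grab_frame("side"); fingers.gripper_to(.5); print(robot.current_contact_force()); b=vision.grab_frame("side")
cv2.imwrite("pics/side1.png",np.hstack([cv2.resize(k[220:470,300:500],None,fx=2,fy=2) for k in(a,b)])[:,:,::-1]); print(robot.current_time_s(),robot.tip_reach)
E
```

```text
0.017 0.9985341154645302 [-1.79979160e+02 -4.24397949e-02  9.62688481e+01]
[ 0.62204621 -0.31466945  0.01565377] [1.25419566 0.07927181 0.08065585] [  3.34355384  48.65282039  40.19742257  75.21921738 -31.71272056
  67.15586637  52.10047507]
[1.00129778 0.33360103 0.11732875]
29.0833 0.017
```

View pics/side1.png

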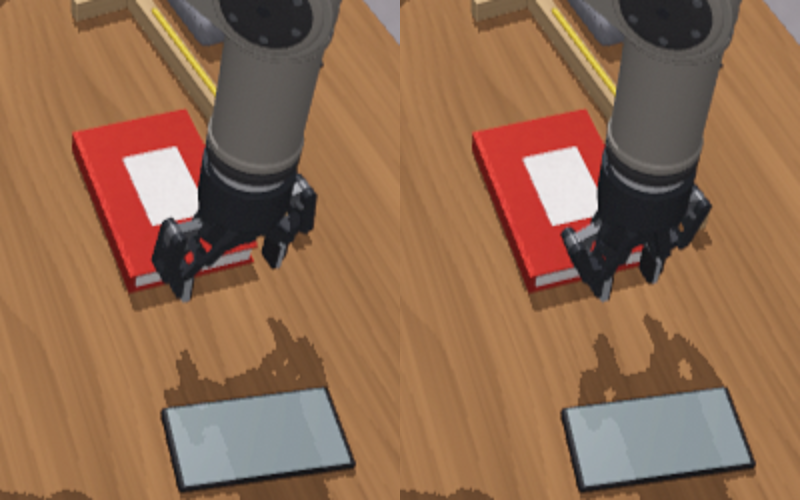

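```bash
python3 - <<'E'
from h import *
p=P("side")
for z in (0,.02,.04,.06,.08):
    u=p@[.622,-.315,z,1]; print(z,(u[:2]/u[2]).round(1))
im=vision.grab_frame("side"); t=vision.grab_frame("top"); 
cv2.imwrite("pics/mix.png",np.hstack([cv2.resize(im[280:420,320:500],None,fx=2.2,fy=2.2),cv2.resize(t[130:270,400:580],None,fx=2.2,fy=2.2)])[:,:,::-1])
print(robot.current_tool_pos(),vision.calibration("wrist")["T_tool_cam"].round(3).tolist()); p=P("top")
for z in (.0,.04,.08): u=p@[.622,-.315,z,1]; print(z,(u[:2]/u[2]).round(1))
E
```

```text
0 [409.4 373.8]
0.02 [410.7 367.8]
0.04 [412.  361.7]
0.06 [413.3 355.3]
0.08 [414.7 348.8]
[ 0.62147593 -0.31373736  0.01393158] [[0.0, 0.952, 0.307, 0.08], [1.0, -0.001, 0.001, -0.0], [0.001, 0.307, -0.952, -0.165], [0.0, 0.0, 0.0, 1.0]]
0.0 [472.9 200.8]
0.04 [478. 197.]
0.08 [483.5 192.9]
```

View pics/mix.png

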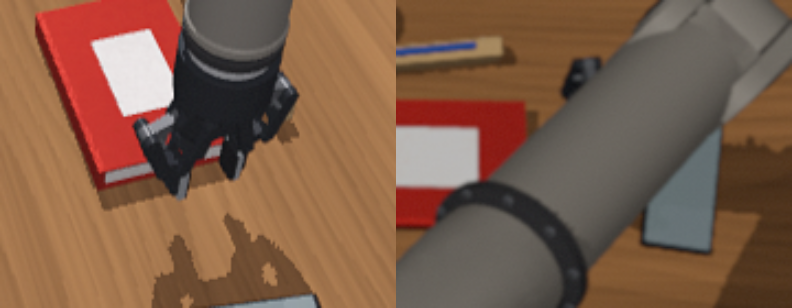

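The tips hang about 25–30 mm higher than reported, so I'll find the desk by a guarded touch at this opening.

```bash
python3 - <<'E'
from h import *
x,y,_=robot.current_tool_pos()
try: print(robot.line_to([x,y,-.03],velocity=.025,f_stop=4))
except robot.PlanningError as e: print("PE",e)
print(robot.current_tool_pos(),robot.current_contact_force(),robot.current_time_s())
E
```

```text
True
[ 0.62144752 -0.31363206 -0.0228042 ] [-0.56961522  0.37461246  4.28311014] 30.5083
```

```bash
python3 - <<'E'
from h import *
z=-.013
robot.line_to(g(-.104,-.425,z),velocity=.1)
print(robot.line_to(g(-.104,-.213,z),velocity=.07,f_stop=15),robot.current_contact_force())
robot.line_to(g(-.104,-.24,z)); robot.line_to(g(-.104,-.24,.09),velocity=.25)
robot.move_to([.45,-.32,.15],pose_dir(90+YAW))
im=vision.grab_frame("top"); cv2.imwrite("pics/rect3.png",rect(im,.03)[:,:,::-1]); print(book(im),robot.current_time_s())
E
```

```text
False [ 0.42632676 -2.38546423 -0.88175912]
(array([0.57715131, 0.00158765]), 134.65786743164062, 194.31642150878906, 83.8844985961914, [[0.6337000131607056, 0.10540000349283218], [0.6543999910354614, -0.08780000358819962], [0.5206000208854675, -0.10220000147819519], [0.4999000132083893, 0.09099999815225601]]) 35.8667
```

View pics/rect3.png

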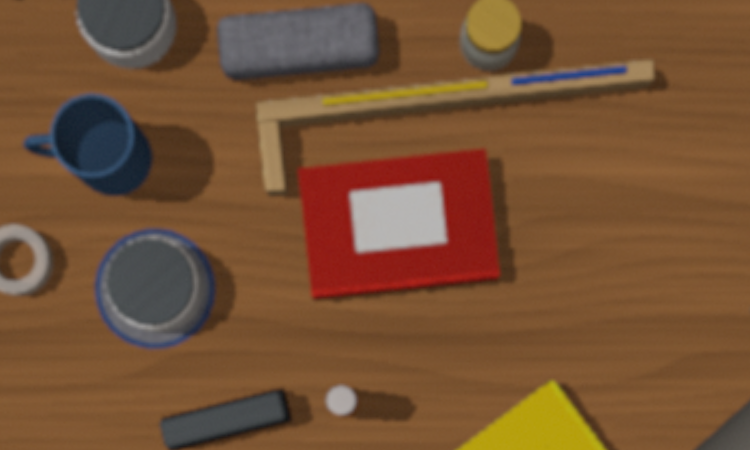

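Tip height is right now. The book is parallel to the organiser at (300–500, 150–298), about 45 mm from the back rail and 15 mm from the side rail. Next I'll seat it.

```bash
python3 - <<'E'
from h import *
z=-.013
def rep(t,r): print(t,r,np.round(robot.current_contact_force(),1),np.round(robot.current_tool_pos(),4),robot.current_time_s())
robot.move_to(g(-.213,-.105,.10),pose_dir(YAW)); robot.line_to(g(-.213,-.105,z),velocity=.12)
rep("x",robot.line_to(g(-.120,-.105,z),velocity=.05,f_stop=10))
robot.line_to(g(-.17,-.105,z),velocity=.2); robot.line_to(g(-.17,-.105,.06),velocity=.25)
fingers.gripper_to(0.)
z=-.008
robot.move_to(g(-.055,-.245,.06),pose_dir(90+YAW)); robot.line_to(g(-.055,-.245,z),velocity=.12)
rep("y",robot.line_to(g(-.055,-.17,z),velocity=.04,f_stop=10))
print("expected",g(-.055,-.201,z))
robot.line_to(g(-.055,-.23,z),velocity=.2); robot.line_to(g(-.055,-.23,.08),velocity=.25)
robot.move_to([.45,-.32,.15],pose_dir(90+YAW))
im=vision.grab_frame("top"); cv2.imwrite("pics/rect4.png",cv2.resize(rect(im,.03)[40:340,80:530],None,fx=1.7,fy=1.7)[:,:,::-1]); print(book(im),robot.current_time_s())
E
```

```text
x True [ 0.  -0.5 -0.2] [ 0.5523  0.0009 -0.0141] 40.0583
y True [-0.1 -1.   0.6] [ 0.6445 -0.0839 -0.0081] 44.3917
expected [np.float64(0.6460295674784333), np.float64(-0.08576430832226667), -0.008]
(array([0.62379501, 0.02013184]), 131.85577392578125, 192.5281982421875, 83.57124328613281, [[0.6784999966621399, 0.12319999933242798], [0.7001000046730042, -0.06809999793767929], [0.569100022315979, -0.08290000259876251], [0.5475000143051147, 0.10840000212192535]]) 46.375
```

View pics/rect4.png

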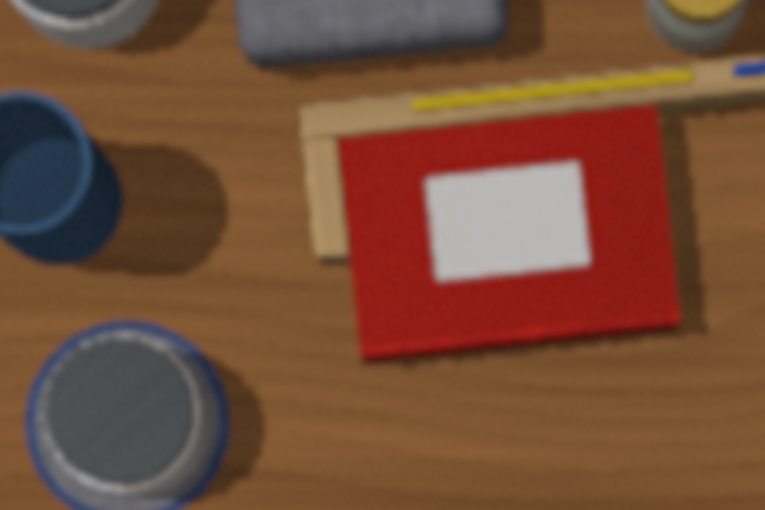

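The book sits flush at both rails and the jar is inside the blue ring. I'll give the back rail one last light press, clear away, and hand in.

```bash
python3 - <<'E'
from h import *
z=-.008
robot.move_to(g(-.175,-.095,.08),pose_dir(YAW)); robot.line_to(g(-.175,-.095,z),velocity=.12)
print(robot.line_to(g(-.120,-.095,z),velocity=.04,f_stop=12),robot.current_tool_pos(),g(-.141,-.095,z))
robot.line_to(g(-.175,-.095,z),velocity=.15); robot.line_to(g(-.175,-.095,.12),velocity=.25)
robot.move_to([.45,-.32,.15],pose_dir(90+YAW))
im=vision.grab_frame("top"); cv2.imwrite("pics/rect5.png",cv2.resize(rect(im,.03)[60:340,80:530],None,fx=1.7,fy=1.7)[:,:,::-1]); print(book(im),robot.current_time_s())
E
```

```text
True [ 0.55124041  0.01058537 -0.00896367] [np.float64(0.5490846528719757), np.float64(0.010327749268080819), -0.008]
(array([0.62437949, 0.02025452]), 131.1798095703125, 192.40499877929688, 83.60951232910156, [[0.6789000034332275, 0.12319999933242798], [0.7002999782562256, -0.06800000369548798], [0.5698999762535095, -0.08269999921321869], [0.5485000014305115, 0.10859999805688858]]) 52.375
```

View pics/rect5.png

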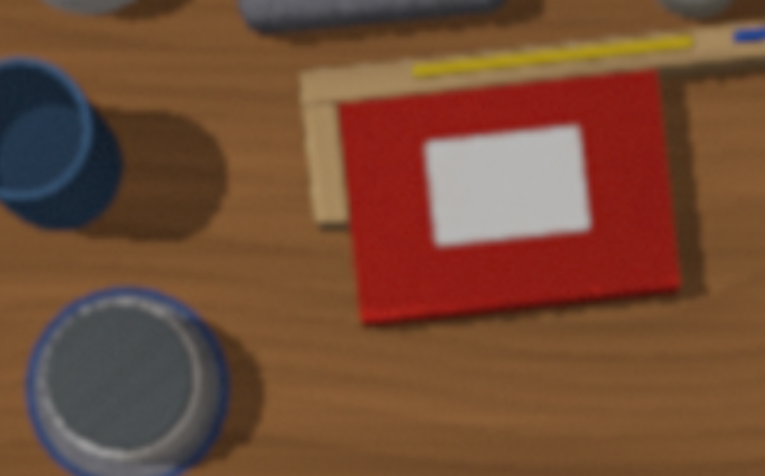

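The final picture shows the book tight against the back rail (row 100 to row 70) and the side rail (column 340). The jar at (122,375) is inside its blue ring.

```bash
python3 -c "
from station import workorder
print(workorder.close_job())"
```

```text
the job is handed in; nothing more can be done
None
```

I pushed the jar onto the felt mark, then the book flush into the organiser's corner, and handed the job in after about 52 of the 67 s; the last picture shows both in place, with the jar roughly 8 mm inside the mark's edge.

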